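Set up the pedals for a take

ROBOT

A 6-joint arm with a two-finger parallel gripper is mounted at the origin on the work surface. World frame = base frame: x ahead of the robot, y to its left, z up, the work surface at z = 0. Lengths are in m, angles in degrees, forces in N, time in s.
With the tool pointing down it reaches from about 0.3 to 0.875 m from the base axis. Payload 4.2 kg.
Tool frame: the origin (TCP) lies at the very end of the fingers, on their centre line; the grasp point (between the pads) lies grip_point_offset behind it (grip_point_offset is the distance from the TCP to the grasp point, in m); z points along the fingers, y is the line along which they close (so a half turn about z gives the same grasp; the last joint's range is limited). The gripper opens to 85 mm and grips with 20 to 120 N. Pads are 22 mm wide; open, the fingers measure 114 mm over their backs; the gripper's body (76 mm by 85 mm) begins 54 mm behind the grasp point. The pads swing forward as they close: fully open they stand 13 mm farther back than shut.
Start: joints at [74.542, 18.312, 89.639, -0, 72.044, -1.146], TCP at [0.142, 0.557, 0.231] pointing down, gripper open.
Joint ranges: [-177.97, 177.97], [-48.28, 115.42], [12.27, 149.76], [-77.06, 257.06], [2.81, 150.46], [-146.56, 146.56]. Speed limits (degrees/s): [147.25, 147.25, 180, 180, 180, 180].

INTERFACE

Orientations are given as [roll, pitch, yaw] about the fixed x, y, z axes, in that order (R = Rz(yaw) Ry(pitch) Rx(roll)).
In Python, from plant import * gives the robot as it stands. Calls block until the motion is done:
- move_ptp(position, orientation): joint-space move of the TCP to a pose.
- move_linear(position, ori=None, v=0.15): straight line of the TCP; ori=None keeps the orientation; v is the mean speed in m/s.
- set_joints(angles): joint-space move.
- gripper_open() and clamp(grip_force=None): open the fingers fully, or close them until they stop; grip_force is the grip in N (None keeps the last).
- hold(seconds).
- solve_ik(position, orientation): joint angles nearest the present ones, or None.
- get_state(): the state.
- read_camera(name): name is "scene" or "top" or "wrist"; returns a dict with "pixels" (400x640x3 uint8, red, green, blue), "z_map" (400x640 float32, m along the optical axis (not along the pixel's ray), 0 where there is no reading), "fx", "fy", "cx", "cy" (pixels), "R" (3x3) and "t" (3): a world point X has camera coordinates R X + t. Camera axes: x right, y down, z forward; pixel columns grow to the right and rows downward; lengths in m; the calibration is good to about 2 mm. The wrist camera is an equidistant fisheye: a pixel r from the principal point sees the ray r / f radians off the axis. A picture is of the moment at which its call begins.
A pose or a line that the arm cannot do raises IKError and nothing moves.
- sign_off(): hands the job in; it is judged then, once.
Trained networks look in the newest picture that a camera, given by its name, has taken for a name from the list of things; names that differ only in an ending like _2 or _b are one class to them, and where a whole thing is asked for, a point or a joint stands for the part that bears it (a point fixed in the world has none). Each returns a list of dicts, best first, with "p" (0 to 1); they miss things now and then, are a little off and sometimes report something else, mostly with a low value. They report only what shows in the picture. A call takes as long as a camera call. They do not tell look-alikes from the thing itself.
- look_for(label, camera): "bbox" ([left, top, width, height] in pixels, round what is visible of it).
- trace(label, camera): "pixels" (400x640 bool, what is visible of it) and "bbox" ([left, top, width, height] in pixels, round what is visible of it).
The state is a dict: "time_s": time; "joint_pos": joint angles; "qd": joint speeds; "joint_efforts": joint torques, N m; "ee_pos": TCP position; "orientation": TCP orientation; "wrist_force": force on the tool from outside, world axes, zero at the start; "torque": the same for the moment, N m; "finger_gap": opening from 0.0 (shut) to 1.0 (fully open); "grip_force": force on a finger pad.
Only numpy, scipy, OpenCV 4.12 (cv2) and the standard library are available. Lean on these libraries where they do the work, as an engineer would, in place of code of your own. Each camera call takes 0.05 s, during which the arm holds its last target. There are 200 camera calls.

TASK

Set up the pedals for tonight's take. First stand every loose aluminium mini pedal upright on the floor of the low plywood tray and let go; then turn the compressor's black wheel until the white pointer on its rim stands at the white mark on the pedal's far edge, and turn the bezel of the round fuzz pedal until its pointer reads zero (the one long tick), in either order; with both set, press the stomp switch fully down and hold it for half a second. Leave the pick stand, the hex key and the clip where they are.

Things in the scene. Friction and masses are not known exactly. Their poses are not given: they have to be found in the camera images.
- mini1_center (a point): centre (20 mm above its underside) of loose mini pedal 1: a bare aluminium box 92 mm long (its x), 44 mm wide (its y), 40 mm high (its z up), 0.15 to 0.3 kg, with a small black knob on top that reaches 51 mm above the underside. All the mini pedals are alike; three or four are present, standing upright on the oak top between the robot and the tray
- mini2_center (a point): centre (20 mm above its underside) of loose mini pedal 2: a bare aluminium box 92 mm long (its x), 44 mm wide (its y), 40 mm high (its z up), 0.15 to 0.3 kg, with a small black knob on top that reaches 51 mm above the underside. All the mini pedals are alike; three or four are present, standing upright on the oak top between the robot and the tray
- mini3_center (a point): centre (20 mm above its underside) of loose mini pedal 3: a bare aluminium box 92 mm long (its x), 44 mm wide (its y), 40 mm high (its z up), 0.15 to 0.3 kg, with a small black knob on top that reaches 51 mm above the underside. All the mini pedals are alike; three or four are present, standing upright on the oak top between the robot and the tray
- mini4_center (a point): centre (20 mm above its underside) of loose mini pedal 4: a bare aluminium box 92 mm long (its x), 44 mm wide (its y), 40 mm high (its z up), 0.15 to 0.3 kg, with a small black knob on top that reaches 51 mm above the underside. All the mini pedals are alike; three or four are present, standing upright on the oak top between the robot and the tray
- tray: low open plywood tray, fixed, across the middle of the far half of the surface: 136 mm (its x) by 326 mm (its y) outside, walls 6 mm thick and only 14 mm high, inner floor 6 mm above its underside; origin at the centre of its underside. Holds four mini pedals side by side, each lying along the tray's x, about 74 mm apart along its y
- comp: compressor pedal, fixed: a blue rectangular box 125 mm (its x, +x towards its far end) by 74 mm and 46 mm high; origin under its centre. It carries the black wheel
- comp_axis (a point): point on the upright turning axis of the compressor's black wheel, half-way up it (67 mm above the table). The wheel is 56 mm in diameter and reaches from 50 to 84 mm above the table; a white fin on its rim is the pointer (sticks out 11 mm, 6 mm wide, from 51 to 62 mm above the table)
- comp_mark (a point): the mark for the wheel's pointer: a white line 6 mm wide at the middle of the compressor's far edge, 52 mm from the wheel's axis along the pedal's +x, running down the far face; this point is on the top edge
- comp_wheel (a joint): angle of the compressor's wheel: 0 when its white pointer stands at the white mark, positive counter-clockwise seen from above (the pointer's direction is the pedal's x axis turned by this angle); stiff, about 0.12 N m of friction, stays where it is left, stops at -2.8 and 2.8 rad
- fuzz: fuzz pedal, fixed: a round pale green box 128 mm in diameter and 46 mm high; origin under its centre. It carries the steel bezel knob and, round it, a white scale with black ticks
- fuzz_axis (a point): point on the upright turning axis of the fuzz's bezel knob, half-way up it (67 mm above the table). The bezel is steel, 56 mm in diameter, from 50 to 84 mm above the table, with a white face and a black pointer bar on top from its centre to its rim
- fuzz_zero (a point): middle of the zero tick of the fuzz's scale, the one long thick tick (16 by 5 mm), 44 mm from the bezel's axis along the pedal's +y
- fuzz_bezel (a joint): angle of the fuzz's bezel: 0 when its pointer is at the zero tick, positive counter-clockwise seen from above (the pointer's direction is the pedal's y axis turned by this angle); stiff, about 0.12 N m of friction, stays where it is left, stops at -2.8 and 2.8 rad
- stomp_top (a point): centre of the top face of the stomp switch: a round steel push button 34 mm in diameter, 52 mm above the table, on a fixed dark steel box 90 by 75 by 30 mm; pressed straight down, springs back
- stomp (a joint): travel of the stomp switch: 0 up, 0.006 m fully down (about 5 N to get there, 2 N to start; over 0.0045 counts as down)
- pick_stand: clear acrylic pick stand 60 by 100 by 60 mm, origin under its centre; to be left alone
- hex_key: steel hex key, 90 mm long, 6 mm thick, lying down, origin under the middle of its long arm; to be left alone
- clip: white plastic clip, 65 by 18 by 22 mm, origin under its centre; to be left alone
Mind the look-alikes: they are no part of the job. Leave any pink or purple look-alike of the fuzz alone. Of the things that look like the comp, the larger one is meant.

How it is judged:
By the outcome, as a careful person would: the job done as asked, in the order asked, and still so for the second after the job is handed in, with the robot touching nothing.
Of mini1, mini2, mini3, mini4 only 3 to 4 are there at a start; the rules pass over those that are not, and their reading is None.
At some moment in a run one of mini1, mini2, mini3, mini4 may be knocked a few centimetres aside while the robot is not near it.
It also fails if it takes over 192 s, if anything falls off the work surface, if the arm or the gripper's body presses on something with over 40 N, if the wrist force passes 120 N, or if a joint passes its speed limit or range.

## Working session

There is one attempt and no reset: what is moved stays moved. The work goes in short steps, each a Python script; the robot and the scene stay as the last script left them, time stands still between calls to the robot, and variables do not carry over. Pictures are saved under pics/ and viewed, at most 14 in all, crops included, and the job is handed in when it is done.

```bash
ls; mkdir -p pics; python3 - <<'E'
from plant import *
import cv2,numpy as np
s=get_state();print(s)
for n in("top","scene"):
    c=read_camera(n);cv2.imwrite(f"pics/{n}0.png",c["pixels"][:,:,::-1]);print(n,c["fx"],c["fy"],c["cx"],c["cy"],c["R"],c["t"])
    for l in("mini1","tray","comp","fuzz","stomp","comp_wheel","fuzz_bezel","pick_stand","hex_key","clip"):
        try:print(l,[(d["bbox"],round(d["p"],2)) for d in look_for(l,n)])
        except Exception as e:print(l,repr(e))
print(get_state()["time_s"])
E
```

```text
pics
{'time_s': 0.0, 'joint_pos': array([ 7.45435626e+01,  1.83516330e+01,  8.97059302e+01,  7.42449584e-04,
        7.20456172e+01, -1.14531012e+00]), 'qd': array([-0.08432459, -0.02928801,  0.06786055,  0.01490615,  0.00389759,
       -0.1119595 ]), 'joint_efforts': array([-1.68229893e-03, -4.15520668e+01, -2.34164625e+01, -1.79076742e-04,
        8.37519503e-03, -1.89043652e-05]), 'ee_pos': array([0.14199388, 0.55669501, 0.23048558]), 'orientation': array([-1.79896854e+02, -2.76811903e-03,  1.65688641e+02]), 'wrist_force': array([ 0.42504433,  0.94425609, -0.42006869]), 'torque': array([-0.02339049,  0.01381823, -0.0466032 ]), 'grip_force': 0.0, 'finger_gap': 1.002221695194328}
top 508.89475589361416 508.89475589361416 322.15131772502883 210.46083203479373 [[-9.57786771e-03 -9.99954131e-01 -1.50837313e-05]
 [-9.91029481e-01  9.49439552e-03 -1.33305752e-01]
 [ 1.33299781e-01 -1.26183644e-03 -9.91074960e-01]] [-0.02864318  0.46958035  1.68750625]
mini1 ValueError('it knows: clip, comp, comp_axis, comp_mark, comp_wheel, fuzz, fuzz_axis, fuzz_bezel, fuzz_zero, hex_key, mini1_center, m
[... 1352 characters left out ...]
, tray')
tray [([218.6, 230.9, 137.8, 105.8], 0.92)]
comp [([211.8, 113.9, 21.6, 29.6], 0.93), ([232.9, 129.3, 35.0, 45.2], 0.79), ([236.7, 135.6, 21.8, 20.7], 0.35)]
fuzz [([477.5, 196.2, 55.7, 47.6], 0.92), ([399.1, 177.0, 47.5, 50.2], 0.83), ([431.8, 233.8, 57.6, 57.6], 0.77)]
stomp [([189.1, 211.9, 11.9, 6.0], 0.62)]
comp_wheel [([235.9, 132.6, 24.8, 22.4], 0.81), ([214.0, 116.2, 12.6, 15.1], 0.58)]
fuzz_bezel [([411.0, 181.1, 25.7, 26.0], 0.87), ([500.7, 202.4, 25.8, 25.8], 0.73), ([448.0, 242.9, 27.8, 27.7], 0.69), ([228.9, 128.5, 41.2, 44.3], 0.43)]
pick_stand [([380.7, 312.0, 43.6, 39.0], 0.6)]
hex_key [([423.3, 301.9, 39.3, 26.3], 0.58)]
clip [([206.0, 176.4, 17.9, 17.2], 0.73)]
1.0
```

```bash
python3 - <<'E'
import cv2
a=cv2.imread("pics/top0.png")[120:320,150:480];cv2.imwrite("pics/top0c.png",cv2.resize(a,None,fx=2.4,fy=2.4,interpolation=cv2.INTER_CUBIC))
a=cv2.imread("pics/scene0.png")[90:380,170:560];cv2.imwrite("pics/scene0c.png",cv2.resize(a,None,fx=2,fy=2,interpolation=cv2.INTER_CUBIC))
E
```

```text
(no output)
```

View pics/top0c.png

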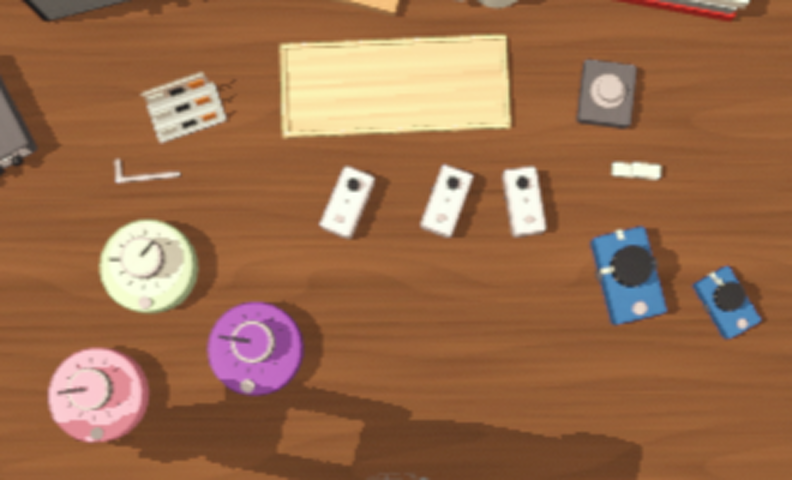

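View pics/scene0c.png

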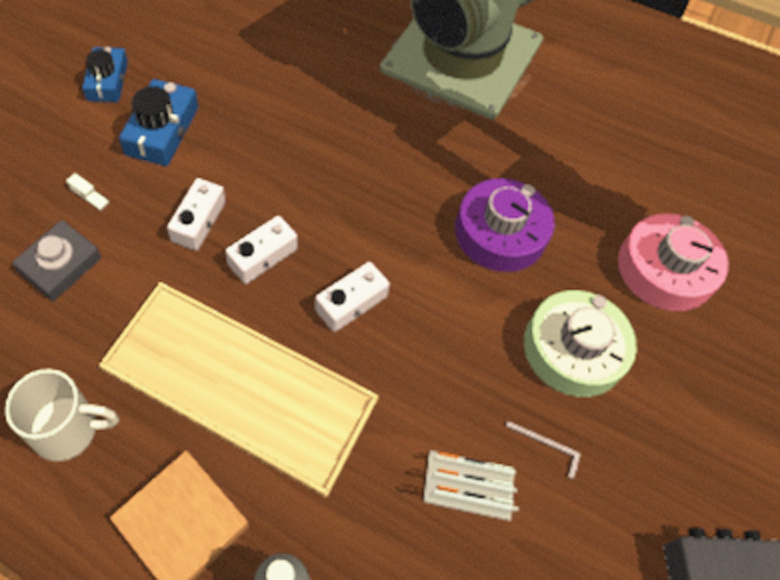

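Three minis stand at crop (347,202), (447,200), (524,202). The tray is at (395,86), the stomp at (608,93), and the large blue comp at (630,275) with its pointer about 90° to the left of the mark. The pale green fuzz is at (148,265), with its zero tick on the left and its pointer up and to the right.

```bash
cat > h.py <<'E'
from plant import *
import numpy as np, cv2
def cloud(c):
    v,u=np.mgrid[:400,:640]; z=c["z_map"].astype(float)
    P=np.stack([(u-c["cx"])/c["fx"]*z,(v-c["cy"])/c["fy"]*z,z],-1)
    W=(P-c["t"])@c["R"]; W[z<=0]=np.nan; return W
def comps(W,lo,hi,amin):
    m=((W[...,2]>lo)&(W[...,2]<hi)).astype(np.uint8)
    n,L,S,_=cv2.connectedComponentsWithStats(m)
    out=[]
    for i in range(1,n):
        if S[i,4]<amin: continue
        p=W[L==i]; (c,wh,a)=cv2.minAreaRect(p[:,:2].astype(np.float32))
        b=cv2.boxPoints((c,wh,a)); e=b[1]-b[0]; f=b[2]-b[1]
        e=e if np.hypot(*e)>np.hypot(*f) else f
        yaw=(np.degrees(np.arctan2(e[1],e[0]))+90)%180-90
        out.append(dict(c=np.array(c),size=sorted(wh),yaw=yaw,z=np.median(p[:,2]),n=len(p),pix=S[i,:4],mean=p.mean(0)))
    return out
def minis():
    W=cloud(read_camera("top"))
    return [o for o in comps(W,.034,.06,60) if .07<o["size"][1]<.115 and .03<o["size"][0]<.065 ]
E
python3 - <<'E'
from h import *
np.set_printoptions(precision=4,suppress=True)
import plant; print(getattr(plant,"grip_point_offset",None))
W=cloud(read_camera("top"))
m=np.abs(W[...,2])<.006;print("tablez",np.nanmedian(W[200:260,280:380,2]))
for lo,hi,a in((.034,.06,25),(.008,.02,100),(.025,.035,100)):
    print(lo,hi)
    for o in comps(W,lo,hi,a): print(o["c"],o["size"],round(o["yaw"],1),round(o["z"],4),o["n"],o["pix"])
print("tall");
for o in comps(W,.07,.1,15): print(o["c"],o["size"],round(o["z"],4),o["n"],o["pix"],o["mean"])
E
```

```text
0.0187
tablez 0.0027508153401338605
0.034 0.06
[ 0.8446 -0.1655] [0.02874184027314186, 0.06819868087768555] 73.9 0.047 46 [349  96  20  13]
[0.7934 0.3922] [0.04497233033180237, 0.2191651463508606] -64.3 0.0483 189 [165  99  62  28]
[0.8201 0.1609] [0.021736187860369682, 0.05408557131886482] -72.1 0.0498 41 [256 103  16  11]
[ 0.792  -0.1592] [0.020489444956183434, 0.06905395537614822] -89.3 0.0499 45 [348 113  21   8]
[ 0.7815 -0.4071] [0.010796665214002132, 0.1807710826396942] 77.6 0.0507 177 [405 112  53  13]
[0.6135 0.5922] [0.12179533392190933, 0.1775606870651245] 28.5 0.0509 1720 [110 140  53  58]
[ 0.6465 -0.314 ] [0.06208295375108719, 0.06455368548631668] 7.4 0.0408 189 [394 148  20  20]
[0.6539 0.3015] [0.015040270984172821, 0.09024737030267715] -71.7 0.0519 108 [210 151  27  12]
[0.6341 0.2937] [0.01375187374651432, 0.08840230852365494] -68.5 0.0448 101 [213 157  26  13]
[0.6174 0.2749] [0.008629942312836647, 0.06312794983386993] -74.3 0.0382 31 [222 165  19   7]
[ 0.4936 -0.0804] [0.04403703659772873, 0.09189357608556747] -20.9 0.0423 333 [326 189  21  29]
[0.4929 0.0603] 
[... 1991 characters left out ...]
0.8177 -0.1527  0.086 ]
[ 0.8264 -0.4302] [0.0506221167743206, 0.10617677867412567] 0.0973 99 [425  93  31  20] [ 0.827  -0.4408  0.0974]
[0.7911 0.3966] [0.014517784118652344, 0.21689575910568237] 0.0858 214 [160 104  65  20] [0.79   0.3942 0.085 ]
[0.4112 0.3376] [0.052705470472574234, 0.056002091616392136] 0.0855 241 [200 219  18  17] [0.4114 0.3362 0.0853]
[ 0.3949 -0.33  ] [0.05414266884326935, 0.055656589567661285] 0.0862 243 [405 222  18  18] [ 0.3945 -0.3292  0.0859]
[0.2964 0.1844] [0.05165509507060051, 0.05442042276263237] 0.0865 244 [247 254  18  17] [0.2962 0.1848 0.0862]
[0.2357 0.4041] [0.05337619408965111, 0.05457468703389168] 0.086 251 [178 273  19  18] [0.2353 0.4032 0.0859]
```

```bash
cat >> h.py <<'E'
def best_yaw(p,yaw):
    j1=np.degrees(np.arctan2(p[1],p[0]))
    return min([yaw-360,yaw-180,yaw,yaw+180,yaw+360],key=lambda y:abs(j1+90-y))
def down(yaw): return [180,0,yaw]
TRAY=np.array([.667,-.009]); TY=0.8
def loose():
    return sorted([m for m in minis() if m["c"][0]<.58],key=lambda m:m["c"][1])
def pick_place(m,dst):
    c=m["c"]; y=best_yaw(c,m["yaw"])
    move_ptp([*c,.14],down(y)); 
    move_linear([*c,.007],v=.12); clamp(40); s=get_state()
    print("grip",s["finger_gap"],s["grip_force"],s["time_s"])
    move_linear([*c,.12],v=.2); print("lift",get_state()["finger_gap"])
    y2=best_yaw(dst,TY)
    move_ptp([*dst,.12],down(y2)); move_linear([*dst,.03],v=.15); move_linear([*dst,.014],v=.05)
    print("wf",get_state()["wrist_force"]); gripper_open(); move_linear([*dst,.13],v=.25)
    print("done",get_state()["time_s"])
E
python3 - <<'E'
from h import *
np.set_printoptions(precision=4,suppress=True)
ms=loose(); print([(m["c"],m["yaw"]) for m in ms])
pick_place(ms[0],TRAY+[0,-.1])
c=read_camera("wrist");cv2.imwrite("pics/w1.png",c["pixels"][:,:,::-1]);
W=cloud(read_camera("top"));print([(o["c"],o["yaw"],o["size"],o["z"]) for o in comps(W,.034,.06,100) if .4<o["c"][0]<.75 and abs(o["c"][1])<.25])
E
```

```text
[(array([ 0.3462, -0.4678]), np.float32(29.315681)), (array([ 0.4233, -0.3233]), np.float32(-76.301674)), (array([ 0.4918, -0.1885]), np.float32(8.900574)), (array([ 0.4931, -0.0801]), np.float32(-21.030128)), (array([0.4925, 0.0597]), np.float32(-22.38417))]
grip 0.6105643556139286 46.20765745639801 6.4167
lift -0.00345713222179299
wf [0.4264 0.1857 0.365 ]
done 11.5083
[(array([0.4927, 0.0596]), np.float32(-23.349129), [0.04353751987218857, 0.09191762655973434], np.float64(0.04286635519253178)), (array([ 0.491 , -0.1897]), np.float32(8.210922), [0.04402585327625275, 0.0912194699048996], np.float64(0.04253197366241819))]
```

View pics/w1.png

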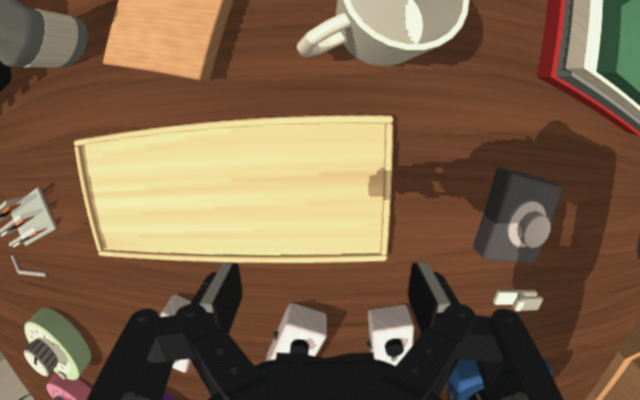

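My filter let the small blue look-alike through as `ms[0]`, so the arm gripped it, it slipped out, and nothing was carried: the tray is still empty. I'll restrict the filter to the mini area, then check that the look-alike hasn't changed.

```bash
cat >> h.py <<'E'
def loose():
    return sorted([m for m in minis() if .38<m["c"][0]<.58 and abs(m["c"][1])<.26 and m["size"][0]<.05],key=lambda m:m["c"][1])
E
python3 - <<'E'
from h import *
np.set_printoptions(precision=4,suppress=True)
# clear view first
move_ptp([.5,.1,.35],down(best_yaw([.5,.1],90)))
c=read_camera("top");cv2.imwrite("pics/top1.png",c["pixels"][:,:,::-1])
a=cv2.imread("pics/top0.png");b=c["pixels"][:,:,::-1]
crop=lambda i:cv2.resize(i[205:275,385:480],None,fx=4,fy=4,interpolation=cv2.INTER_CUBIC)
cv2.imwrite("pics/cmp.png",np.hstack([crop(a),crop(b)]))
W=cloud(c)
for o in comps(W,.025,.035,100): print(o["c"],o["size"],o["yaw"])
print([(m["c"],m["yaw"]) for m in loose()],get_state()["time_s"])
E
```

```text
[0.8359 0.0292] [0.10979444533586502, 0.11045892536640167] -15.470688
[ 0.6476 -0.3116] [0.07570924609899521, 0.09000933170318604] -9.124771
[(array([ 0.4918, -0.1897]), np.float32(7.987358)), (array([ 0.4926, -0.08  ]), np.float32(-21.23227))] 13.0167
```

View pics/cmp.png

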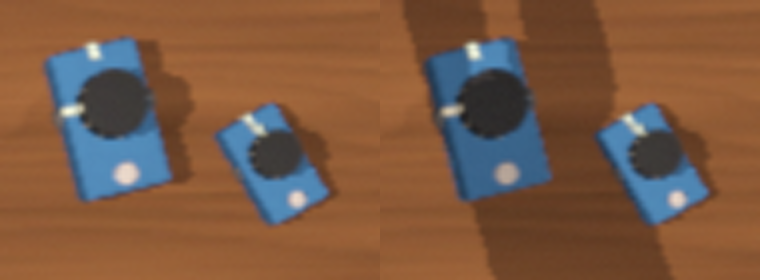

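The look-alike at right sits exactly as before, and its pointer hasn't moved. Next are the real minis, starting with the right one.

```bash
python3 - <<'E'
from h import *
np.set_printoptions(precision=4,suppress=True)
m=loose()[0]; assert abs(m["c"][1]+.19)<.05,m; print(m["c"],m["yaw"])
pick_place(m,TRAY+[0,-.1])
c=read_camera("wrist");cv2.imwrite("pics/w2.png",c["pixels"][:,:,::-1]);
E
```

```text
[ 0.4914 -0.1887] 8.620529
grip 0.5266922104653615 38.951936680823565 16.125
lift 0.5247913012339889
wf [2.2232 2.4586 6.6153]
done 19.9583
```

View pics/w2.png

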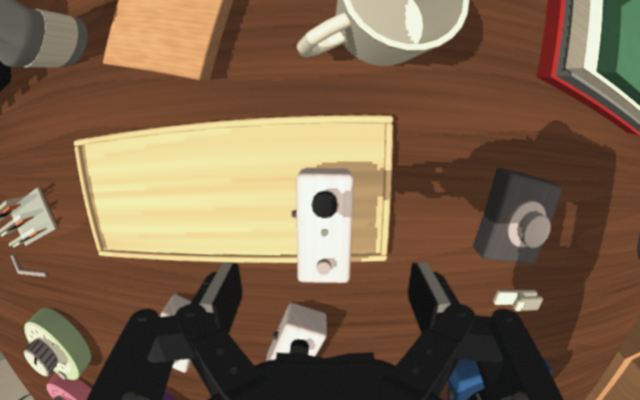

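```bash
cat >> h.py <<'E'
def traymeas():
    c=read_camera("top"); W=cloud(c)
    t=trace("tray","top")[0]; p=W[t["pixels"]]; 
    return c,W,t
E
python3 - <<'E'
from h import *
np.set_printoptions(precision=4,suppress=True)
move_ptp([.45,.25,.3],down(best_yaw([.45,.25],90)))
c=read_camera("top"); W=cloud(c)
for o in comps(W,.034,.065,100):
    if .5<o["c"][0]<.72 and abs(o["c"][1])<.25: 
        l=o["pix"]; print(o["c"],o["size"],o["yaw"],o["z"]); q=W[l[1]:l[1]+l[3],l[0]:l[0]+l[2]].reshape(-1,3); q=q[q[:,2]>.036]; q=q[q[:,2]<.053]
        A=np.c_[q[:,:2]-q[:,:2].mean(0),np.ones(len(q))]; print("plane",np.linalg.lstsq(A,q[:,2],rcond=None)[0],len(q))
        box=l
# tray profile along x at y=.05
for y in (.1,.05,0.):
    m=(np.abs(W[...,1]-y)<.004)&(W[...,0]>.56)&(W[...,0]<.77); q=W[m]; q=q[np.argsort(q[:,0])]
    print(y,[(round(a,3),round(b*1000)) for a,_,b in q][::2])
m=(np.abs(W[...,0]-.68)<.003)&(abs(W[...,1])<.22); q=W[m];q=q[np.argsort(q[:,1])]
print([(round(a,3),round(b*1000)) for _,a,b in q if abs(abs(a+.009)-.16)<.02])
cv2.imwrite("pics/t2.png",cv2.resize(c["pixels"][120:260,250:420,::-1],None,fx=4,fy=4,interpolation=cv2.INTER_CUBIC))
E
```

```text
[ 0.6466 -0.1093] [0.04751802608370781, 0.09289991110563278] -0.8249817 0.05288739899990379
plane [-0.0167  0.0488  0.0485] 167
0.1 [(np.float64(0.56), 0), (np.float64(0.564), -1), (np.float64(0.566), 5), (np.float64(0.57), 2), (np.float64(0.578), 1), (np.float64(0.58), 5), (np.float64(0.585), 1), (np.float64(0.588), 3), (np.float64(0.593), -4), (np.float64(0.593), 10), (np.float64(0.595), 2), (np.float64(0.596), 16), (np.float64(0.599), 15), (np.float64(0.605), 8), (np.float64(0.609), 3), (np.float64(0.611), 9), (np.float64(0.616), 4), (np.float64(0.618), 11), (np.float64(0.624), 2), (np.float64(0.626), 5), (np.float64(0.63), 5), (np.float64(0.633), 7), (np.float64(0.637), 4), (np.float64(0.642), 14), (np.float64(0.643), 10), (np.float64(0.648), 5), (np.float64(0.651), 6), (np.float64(0.654), 7), (np.float64(0.657), 9), (np.float64(0.661), 8), (np.float64(0.665), 7), (np.float64(0.667), 11), (np.float64(0.672), 7), (np.float64(0.673), 16), (np.float64(0.677), 14), (np.float64(0.68), 17), (np.float64(0.683), 18), (np.float64(0.686), 8), (np.float64(0.688), 14), (np.float64(0.693), 8)
[... 4195 characters left out ...]
), 14), (np.float64(-0.169), 21), (np.float64(-0.169), 23), (np.float64(-0.167), 12), (np.float64(-0.166), 16), (np.float64(-0.163), 11), (np.float64(-0.163), 11), (np.float64(-0.16), 5), (np.float64(-0.157), 5), (np.float64(-0.153), 12), (np.float64(-0.15), 4), (np.float64(0.132), 8), (np.float64(0.136), 6), (np.float64(0.139), 11), (np.float64(0.139), 8), (np.float64(0.143), 10), (np.float64(0.143), 10), (np.float64(0.146), 12), (np.float64(0.147), 4), (np.float64(0.149), 13), (np.float64(0.152), 15), (np.float64(0.157), 4), (np.float64(0.16), 8), (np.float64(0.161), -2), (np.float64(0.164), 4), (np.float64(0.168), 3), (np.float64(0.168), -2), (np.float64(0.17), 9), (np.float64(0.171), 7)]
```

View pics/t2.png

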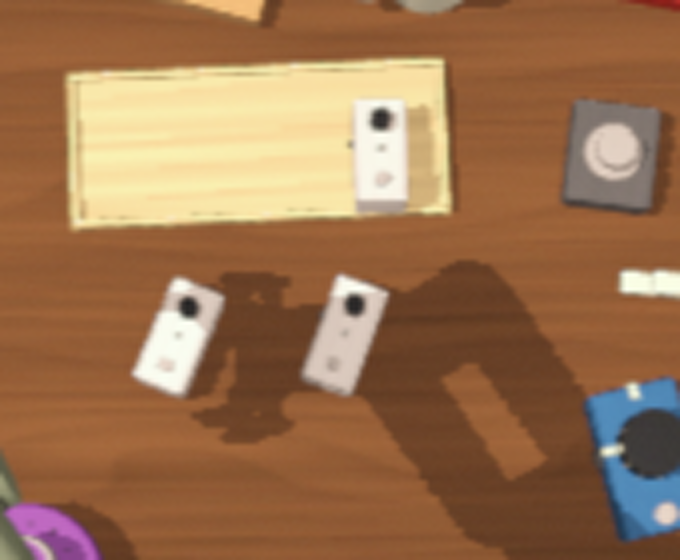

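The top view shows the placed mini with its near end on the tray's near wall (crop 380,205): its centre is about 20 mm short in x and its top is about 4 mm too high. I'll regrasp it and check where the tool really goes.

```bash
cat >> h.py <<'E'
TRAY=np.array([.665,-.009])
def pick_place(m,dst,zp=.007):
    c=m["c"]; y=best_yaw(c,m["yaw"])
    move_ptp([*c,.14],down(y)); 
    move_linear([*c,zp],v=.12); print("pre",get_state()["ee_pos"],c); clamp(60); s=get_state()
    print("grip",s["finger_gap"],s["grip_force"],s["ee_pos"],s["time_s"])
    move_linear([*c,.12],v=.15); print("lift",get_state()["finger_gap"])
    y2=best_yaw(dst,TY)
    move_ptp([*dst,.12],down(y2)); move_linear([*dst,.035],v=.15); print("wf0",get_state()["wrist_force"]);move_linear([*dst,.0145],v=.04)
    s=get_state();print("wf",s["wrist_force"],s["ee_pos"]); gripper_open(); move_linear([*dst,.13],v=.25)
    print("done",get_state()["time_s"])
def intray():
    W=cloud(read_camera("top"))
    for o in comps(W,.034,.065,100):
        if .58<o["c"][0]<.75 and abs(o["c"][1])<.25:
            b=np.array([np.cos(np.radians(o["yaw"])),np.sin(np.radians(o["yaw"]))])
            q=W[...,:2]-o["c"]; u=q@b; v=q@[-b[1],b[0]]; i=(abs(v)<.019)&(W[...,2]>.03)&(W[...,2]<.065)
            print("TRAY",o["c"],o["yaw"],o["size"],"ztop near/mid/far",[round(float(np.median(W[...,2][i&(u>a)&(u<a+.02)])),4) for a in(-.042,-.012,.0)])
E
python3 - <<'E'
from h import *
np.set_printoptions(precision=4,suppress=True)
intray()
pick_place(dict(c=np.array([.6466,-.1093]),yaw=-.8),np.array([.672,-.109]),.014)
move_ptp([.45,.25,.3],down(best_yaw([.45,.25],90)))
intray(); print([(m["c"],m["yaw"]) for m in loose()])
E
```

```text
TRAY [ 0.6469 -0.1094] -0.90029144 [0.0478878989815712, 0.09211815893650055] ztop near/mid/far [0.0545, 0.052, 0.0507]
pre [ 0.6473 -0.1094  0.0149] [ 0.6466 -0.1093]
grip 0.5073086088187289 61.10277771949768 [ 0.647  -0.1094  0.0147] 25.0417
lift 0.5050093187430992
wf0 [ 0.0695  0.118  -1.3583]
wf [-3.5408  0.4936  3.3633] [ 0.6716 -0.1089  0.0147]
done 28.625
TRAY [ 0.6701 -0.1113] -1.2200699 [0.04465813934803009, 0.09450606256723404] ztop near/mid/far [0.0485, 0.0474, 0.0486]
[(array([ 0.493 , -0.0804]), np.float32(-21.698044)), (array([0.493 , 0.0597]), np.float32(-22.78038))]
```

It's now flat on the floor, with its top at 48 mm all along. Next the other two.

```bash
python3 - <<'E'
from h import *
np.set_printoptions(precision=4,suppress=True)
ms=loose(); print([(m["c"],m["yaw"]) for m in ms]); assert len(ms)==2
pick_place(ms[0],np.array([.668,-.009]))
move_ptp([.45,.25,.3],down(best_yaw([.45,.25],90)))
intray(); ms=loose(); print([(m["c"],m["yaw"]) for m in ms])
E
```

```text
[(array([ 0.4931, -0.0802]), np.float32(-21.288803)), (array([0.4932, 0.0609]), np.float32(-22.644745))]
pre [ 0.4937 -0.0803  0.0076] [ 0.4931 -0.0802]
grip 0.5054204520848635 62.34373211860657 [ 0.4937 -0.0803  0.0077] 33.8
lift 0.5072395219315273
wf0 [ 0.0368 -0.4179 -0.6438]
wf [ 0.8547  0.2885 -3.1159] [ 0.668  -0.009   0.0143]
done 39.6417
TRAY [ 0.6673 -0.0146] 1.9974747 [0.04594691842794418, 0.09505414962768555] ztop near/mid/far [0.0489, 0.0483, 0.0473]
TRAY [ 0.6704 -0.113 ] -0.5613022 [0.04169253632426262, 0.09504023939371109] ztop near/mid/far [0.0479, 0.0488, 0.0488]
[(array([0.4926, 0.0598]), np.float32(-24.297478))]
```

```bash
python3 - <<'E'
from h import *
np.set_printoptions(precision=4,suppress=True)
ms=loose(); assert len(ms)==1 ; print(ms[0]["c"],ms[0]["yaw"])
pick_place(ms[0],np.array([.668,.091]))
move_ptp([.35,-.33,.28],down(best_yaw([.35,-.33],50)))
intray(); print(len(loose()))
c=read_camera("wrist");cv2.imwrite("pics/wc.png",c["pixels"][:,:,::-1]);print(c["fx"],c["cx"],c["cy"],c["R"],c["t"],get_state()["time_s"])
E
```

```text
[0.492  0.0599] -22.829597
pre [0.4925 0.06   0.0076] [0.492  0.0599]
grip 0.5074540264074774 62.29037046432495 [0.4928 0.0601 0.0077] 44.325
lift 0.5084572264408249
wf0 [ 1.1178 -0.5064 -1.8516]
wf [-0.417   0.0959 -1.945 ] [0.668  0.091  0.0142]
done 48.45
TRAY [ 0.6678 -0.0146] 2.1724396 [0.04580650478601456, 0.09456741809844971] ztop near/mid/far [0.0493, 0.0479, 0.0476]
TRAY [ 0.6701 -0.1096] -1.1056442 [0.0475914292037487, 0.09336082637310028] ztop near/mid/far [0.0495, 0.0475, 0.0468]
TRAY [0.6662 0.0883] 3.4545288 [0.04735887050628662, 0.09458323568105698] ztop near/mid/far [0.0486, 0.0472, 0.0472]
0
309.70691628693146 324.6451911828987 203.52101763462147 [[ 0.7674 -0.6411 -0.0011]
 [-0.606  -0.7259  0.3253]
 [-0.2093 -0.249  -0.9456]] [-0.4814 -0.0853  0.4181] 50.575
```

View pics/wc.png

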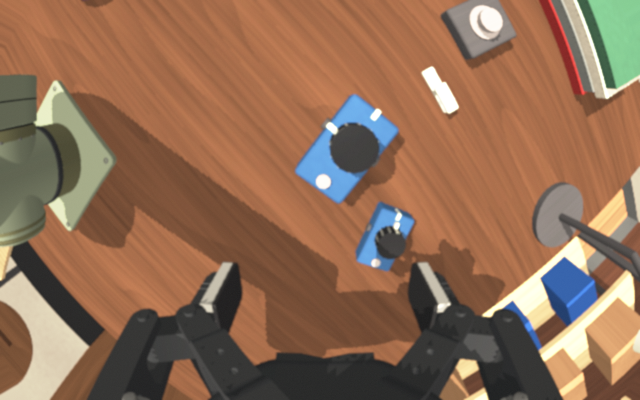

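```bash
cat >> h.py <<'E'
def rect(c,ctr,z,half=.075,res=.0005):
    n=int(2*half/res); i=np.arange(n)*res-half
    X=np.stack([ctr[0]-np.repeat(i[:,None],n,1),ctr[1]-np.repeat(i[None],n,0),np.full((n,n),z)],-1) # up=+x,left=+y
    P=X@c["R"].T+c["t"]; r=np.hypot(P[...,0],P[...,1]); th=np.arctan2(r,P[...,2]); k=th/np.maximum(r,1e-9)
    u=c["fx"]*P[...,0]*k+c["cx"]; v=c["fy"]*P[...,1]*k+c["cy"]
    return cv2.remap(c["pixels"],u.astype(np.float32),v.astype(np.float32),cv2.INTER_CUBIC)
def polar(c,ctr,z,r0,r1,rgb=False):
    a=np.radians(np.arange(0,360,.5)); r=np.arange(r0,r1,.0005)
    X=np.stack([ctr[0]+r[None]*np.cos(a)[:,None],ctr[1]+r[None]*np.sin(a)[:,None],np.full((len(a),len(r)),z)],-1)
    P=X@c["R"].T+c["t"]; q=np.hypot(P[...,0],P[...,1]); k=np.arctan2(q,P[...,2])/q
    return cv2.remap(c["pixels"],(c["fx"]*P[...,0]*k+c["cx"]).astype(np.float32),(c["fy"]*P[...,1]*k+c["cy"]).astype(np.float32),cv2.INTER_LINEAR).astype(float)
def over(p,yaw,z,off):   # camera above p
    d=np.array([np.cos(np.radians(yaw)),np.sin(np.radians(yaw))]); e=np.array([-d[1],d[0]])
    q=np.array(p)-off[0]*d-off[1]*e
    move_ptp([*q,z],down(yaw)); return read_camera("wrist")
COMP=np.array([.3945,-.3295]); FUZZ=np.array([.4114,.3365])
E
python3 - <<'E'
from h import *
np.set_printoptions(precision=4,suppress=True)
c=read_camera("wrist"); s=get_state(); cam=-c["R"].T@c["t"]; yaw=s["orientation"][2]
# ground point seen at z=.07 on optical axis
f=c["R"][2]; g=cam+f*(.07-cam[2])/f[2]
d=np.array([np.cos(np.radians(yaw)),np.sin(np.radians(yaw))]);e=np.array([-d[1],d[0]])
v=(cam[:2]-s["ee_pos"][:2]); off=np.array([v@d,v@e]); print(cam,yaw,off,g,s["ee_pos"])
import pickle
ims=[]
for n,p,zs in(("comp",COMP,(.047,.062)),("fuzz",FUZZ,(.047,.084))):
    j=np.degrees(np.arctan2(p[1],p[0])); 
    for y in (j+90,j+60,j+120,j-90):
        q=p-off[0]*np.array([np.cos(np.radians(y)),np.sin(np.radians(y))])-off[1]*np.array([-np.sin(np.radians(y)),np.cos(np.radians(y))])
        if solve_ik([*q,.2],down(y)) is not None: break
    print(n,y,q)
    c=over(p,y,.2,off); pickle.dump(c,open(f"{n}.pkl","wb"))
    ims.append(np.hstack([rect(c,p,z,.07,.0005) for z in zs]))
cv2.imwrite("pics/r1.png",np.vstack(ims)[:,:,::-1]); print(ims[0].shape,get_state()["time_s"])
E
```

```text
[ 0.4053 -0.2665  0.4227] 50.06039626001195 [ 0.0837 -0.0014] [ 0.3272 -0.3593  0.07  ] [ 0.3504 -0.3297  0.2798]
comp 50.13020399807711 [ 0.3397 -0.3928]
fuzz 129.28106344293974 [0.4633 0.2708]
(280, 560, 3) 53.6167
```

View pics/r1.png

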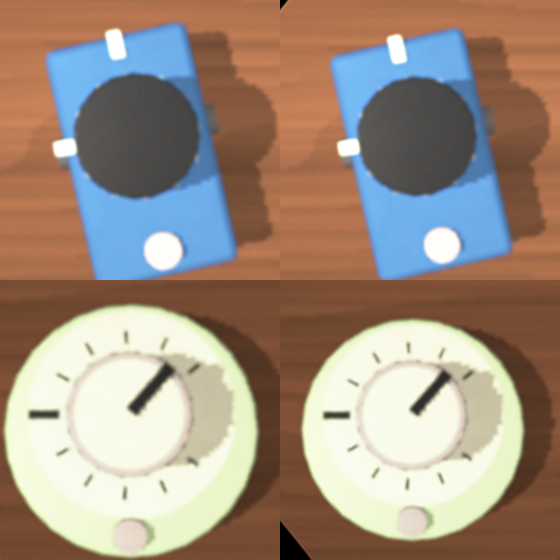

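```bash
cat >> h.py <<'E'
def blob(mask,ctr,near,rad,half=.07,res=.0005):
    n,L,S,C=cv2.connectedComponentsWithStats(mask.astype(np.uint8)); best=[]
    for i in range(1,n):
        w=np.array([ctr[0]-(C[i][1]*res-half),ctr[1]-(C[i][0]*res-half)])
        if S[i,4]>30 and np.hypot(*(w-near))<rad: best.append((S[i,4],w,L==i))
    return max(best,key=lambda b:b[0])
def meas_comp(c):
    I=rect(c,COMP,.084,.07).astype(int); b=blob(I.max(2)<95,COMP,COMP,.02); ax=b[1]
    (x,y),r=cv2.minEnclosingCircle(np.argwhere(b[2])[:,::-1].astype(np.float32)); ax2=np.array([COMP[0]-(y*.0005-.07),COMP[1]-(x*.0005-.07)])
    W=lambda z:rect(c,COMP,z,.07).astype(int).min(2)>170
    mk=blob(W(.046),COMP,ax+.052*np.array([.97,.24]),.02)
    J=W(.062); n,L,S,C=cv2.connectedComponentsWithStats(J.astype(np.uint8)); pts=[]
    for i in range(1,n):
        w=np.array([COMP[0]-(C[i][1]*.0005-.07),COMP[1]-(C[i][0]*.0005-.07)])
        if S[i,4]>40: pts.append((S[i,4],w,np.hypot(*(w-ax)),np.degrees(np.arctan2(*(w-ax)[::-1]))))
    d=mk[1]-ax; return ax,ax2,r*.0005,np.hypot(*d),np.degrees(np.arctan2(d[1],d[0])),pts
def meas_fuzz(c):
    def best(z,near,rad):
        I=rect(c,FUZZ,z,.07).astype(int); return blob(I.max(2)<90,FUZZ,near,rad)
    t=best(.047,FUZZ+[.003,.048],.012)
    G=rect(c,FUZZ,.046,.075,.0005).astype(int); g=(G[...,1]-G[...,2]>8)&(G[...,1]>=G[...,0]-2)&(G[...,1]>120)
    (x,y),r=cv2.minEnclosingCircle(max(cv2.findContours(g.astype(np.uint8),0,1)[0],key=cv2.contourArea)); ped=np.array([FUZZ[0]-(y*.0005-.075),FUZZ[1]-(x*.0005-.075)])
    p=best(.084,FUZZ,.03); q=np.argwhere(p[2]).astype(float); mu=q.mean(0); v=np.linalg.svd(q-mu,full_matrices=False)[2][0]
    s=(q-mu)@v; E=[mu+v*np.percentile(s,k) for k in(1,99)]; E=[np.array([FUZZ[0]-(e[0]*.0005-.07),FUZZ[1]-(e[1]*.0005-.07)]) for e in E]
    return dict(tick=t[1],ped=ped,pedr=r*.0005,bar=E,barc=p[1])
E
python3 - <<'E'
from h import *
import pickle
np.set_printoptions(precision=4,suppress=True)
print(meas_comp(pickle.load(open("comp.pkl","rb")))); print(meas_fuzz(pickle.load(open("fuzz.pkl","rb"))))
E
```

```text
(array([ 0.3964, -0.3283]), array([ 0.3965, -0.3282]), 0.026694421768188478, np.float64(0.04742971249931093), np.float64(13.65205854985184), [(np.int32(447), array([ 0.4399, -0.3177]), np.float64(0.044741464285222854), np.float64(13.617541580627327)), (np.int32(341), array([ 0.391 , -0.2937]), np.float64(0.034976180198104966), np.float64(99.0259453310524)), (np.int32(1077), array([ 0.3421, -0.3402]), np.float64(0.05566462172359411), np.float64(-167.59695367097174))])
{'tick': array([0.4144, 0.3847]), 'ped': array([0.4061, 0.341 ]), 'pedr': 0.06367020034790039, 'bar': [array([0.4345, 0.3233]), array([0.416 , 0.3394])], 'barc': array([0.4254, 0.3312])}
```

```bash
cat >> h.py <<'E'
def turn(ax,y0,dy,z=.056,force=60):
    move_ptp([*ax,.15],down(y0)); move_linear([*ax,z],v=.12); clamp(force)
    s=get_state(); print("gap",s["finger_gap"],s["grip_force"],s["wrist_force"],s["ee_pos"])
    j=np.array(s["joint_pos"]); n=int(np.ceil(abs(dy)/45))
    for k in range(n): 
        t=j.copy(); t[5]-=dy*(k+1)/n; set_joints(t); s=get_state(); print(s["wrist_force"],s["torque"],s["orientation"][2])
    gripper_open(); move_linear([*ax,.15],v=.2); print("t",get_state()["time_s"])
OFF=[.0837,-.0014]
def snap(n,p):
    j=np.degrees(np.arctan2(p[1],p[0])); import pickle
    c=over(p,j+90,.2,OFF); pickle.dump(c,open(f"{n}.pkl","wb")); return c
E
python3 - <<'E'
from h import *
np.set_printoptions(precision=4,suppress=True)
turn([.4155,.3405],63,132.4)
c=snap("fuzz",FUZZ); print(meas_fuzz(c)); a=rect(c,FUZZ,.084,.07)
turn([.3964,-.3283],99,-85.4)
c=snap("comp",COMP); print(meas_comp(c)); b=rect(c,COMP,.062,.07)
cv2.imwrite("pics/r2.png",np.hstack([b,a])[:,:,::-1])
E
```

```text
gap 0.640075476589911 61.7573744058609 [-9.0459  5.3873 10.1217] [0.4133 0.3419 0.0576]
[ 0.5043  1.0437 -1.3784] [0.0201 0.0944 0.0951] 106.92429491333095
[-0.6818  1.3671 -0.3896] [-0.1572  0.0989  0.1332] 151.04107523426018
[-0.8657  0.9161 -0.391 ] [-0.2147 -0.1322  0.0703] -164.8261592439329
t 59.475
{'tick': array([0.4144, 0.3848]), 'ped': array([0.406, 0.341]), 'pedr': 0.06369232559204102, 'bar': [array([0.4133, 0.368 ]), array([0.4141, 0.3435])], 'barc': array([0.4137, 0.3559])}
gap 0.6370407404492986 62.481948137283325 [-2.1644 -0.0287  5.8399] [ 0.396  -0.3287  0.0572]
[-5.5898 -0.7337  1.8174] [-0.0715  0.8348 -0.0697] 56.43274464147919
[-6.7469  2.1083  4.6449] [ 0.2636  1.0931 -0.1568] 13.723856681259207
t 66.4833
(array([ 0.3965, -0.3283]), array([ 0.3965, -0.3282]), 0.026754337310791017, np.float64(0.04297666762654764), np.float64(13.943538028883014), [(np.int32(715), array([ 0.4358, -0.3185]), np.float64(0.04053864845796047), np.float64(13.907326403295622)), (np.int32(1072), array([ 0.3421, -0.3402]), np.float64(0.05572665343837461), np.float64(-167.63991419890027))])
```

View pics/r2.png

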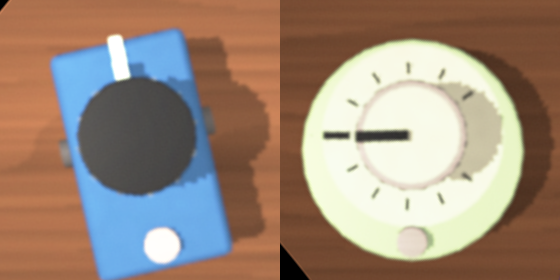

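```bash
cat > chk.py <<'E'
from h import *
import pickle
def ang(c,ctr,z,r0,r1,a0,white):
    P=polar(c,ctr,z,r0,r1); m=(P.min(2)-140 if white else 120-P.max(2)).clip(0); a=np.arange(0,360,.5); d=(a-a0+180)%360-180
    w=m.sum(1)*(abs(d)<25); return round(a0+(w*d).sum()/w.sum(),2)
def both():
    c=pickle.load(open("comp.pkl","rb")); A=np.array([.3965,-.3283])
    print("comp ptr",[ang(c,A,.062,r,r+.003,14,1) for r in(.031,.034,.036)],"mark",[ang(c,A,.046,r,r+.003,14,1) for r in(.043,.046,.049)])
    c=pickle.load(open("fuzz.pkl","rb")); A=np.array([.4142,.3410])
    print("fuzz bar",[ang(c,A,.084,r,r+.004,90,0) for r in(.010,.015,.02)],"tick",[ang(c,A,.047,r,r+.004,90,0) for r in(.038,.042,.046)])
if __name__=="__main__": both()
E
python3 chk.py
```

```text
comp ptr [np.float64(14.7), np.float64(14.57), np.float64(14.35)] mark [np.float64(13.67), np.float64(13.69), np.float64(13.66)]
fuzz bar [np.float64(92.0), np.float64(92.02), np.float64(91.86)] tick [np.float64(89.76), np.float64(89.73), np.float64(89.79)]
```

The comp is within 1°. The fuzz is about 2° over, so I'll correct that.

```bash
python3 - <<'E'
from h import *
from chk import both
np.set_printoptions(precision=4,suppress=True)
turn([.4144,.341],130,-2.3)
snap("fuzz",FUZZ); both(); intray()
W=cloud(read_camera("top"))
t=trace("stomp_top","top"); print([(d["bbox"],d["p"]) for d in t])
m=(abs(W[...,0]-.647)<.03)&(abs(W[...,1]+.312)<.03)&(W[...,2]>.046); print("btn",W[m].mean(0),m.sum())
c=over([.648,-.313],50,.2,OFF) if solve_ik([.594,-.377,.2],down(50)) is not None else None
if c is not None: cv2.imwrite("pics/st.png",rect(c,[.648,-.313],.052,.07)[:,:,::-1])
E
```

```text
gap 0.636336141757806 62.62336492538452 [-1.5696 -1.2037  6.0682] [0.4144 0.341  0.0572]
[-0.3397  0.4902 -1.5574] [-0.003   0.006  -0.1653] 127.73758707692356
t 72.5583
comp ptr [np.float64(14.7), np.float64(14.57), np.float64(14.35)] mark [np.float64(13.67), np.float64(13.69), np.float64(13.66)]
fuzz bar [np.float64(89.26), np.float64(89.3), np.float64(89.23)] tick [np.float64(89.73), np.float64(89.71), np.float64(89.78)]
TRAY [ 0.6672 -0.0135] 2.2369385 [0.04358373209834099, 0.09349825978279114] ztop near/mid/far [0.0496, 0.048, 0.0478]
TRAY [ 0.6706 -0.1129] -1.0517654 [0.04173208773136139, 0.09390740096569061] ztop near/mid/far [0.0486, 0.0479, 0.0479]
TRAY [0.6661 0.0875] 1.93396 [0.044539280235767365, 0.09370777755975723] ztop near/mid/far [0.0475, 0.0473, 0.0475]
[([401.2, 150.2, 9.8, 7.9], 0.46)]
btn [ 0.6478 -0.3113  0.0537] 77
```

View pics/st.png

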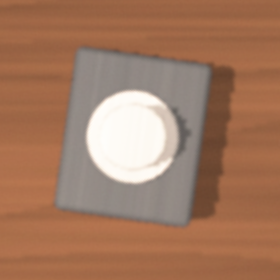

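The button shows at rectified pixel (134,136), which is about (0.649, −0.311). I'll press it with closed fingers, stepping down under force feedback.

```bash
python3 - <<'E'
from h import *
np.set_printoptions(precision=4,suppress=True)
p=[.649,-.311]; y=best_yaw(p,50)
clamp(20); move_ptp([*p,.12],down(y)); move_linear([*p,.06],v=.1)
f0=get_state()["wrist_force"][2]; z=.054
while z>.042:
    move_linear([*p,z],v=.03); s=get_state(); f=s["wrist_force"][2]-f0; print(round(z,4),s["ee_pos"][2],round(f,2))
    if f>11: break
    z-=.001
hold(.9); s=get_state(); print(s["ee_pos"],s["wrist_force"][2]-f0)
move_linear([*p,.15],v=.1); 
move_ptp([.45,0,.35],down(best_yaw([.45,0],90))); 
intray(); print(get_state()["time_s"])
E
```

```text
0.054 0.05394884779168036 -0.17
0.053 0.05297857975959804 0.06
0.052 0.052128786982632395 1.29
0.051 0.05126853489904581 2.05
0.05 0.05018338661953026 2.96
0.049 0.04911362495267676 2.94
0.048 0.04811649561361049 3.8
0.047 0.04711542652172737 3.2
0.046 0.04612322377693511 4.79
0.045 0.046052264678736646 7.98
0.044 0.04599705456760673 12.0
[ 0.6492 -0.3111  0.046 ] 11.516390551290929
TRAY [ 0.6741 -0.0143] 2.7337341 [0.04522833973169327, 0.07952967286109924] ztop near/mid/far [0.0502, 0.0484, 0.0479]
TRAY [ 0.6704 -0.1114] -1.0559845 [0.04442992061376572, 0.09505932778120041] ztop near/mid/far [0.048, 0.0489, 0.0497]
TRAY [0.6703 0.0866] -0.12806702 [0.04439757019281387, 0.08265916258096695] ztop near/mid/far [0.05, 0.0475, 0.0483]
84.2583
```

```bash
python3 - <<'E'
from h import *
move_ptp([.3,.2,.4],down(best_yaw([.3,.2],120)))
c=read_camera("scene");cv2.imwrite("pics/fin.png",cv2.resize(c["pixels"][90:380,170:560,::-1],None,fx=2,fy=2,interpolation=cv2.INTER_CUBIC))
E
```

```text
(no output)
```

View pics/fin.png

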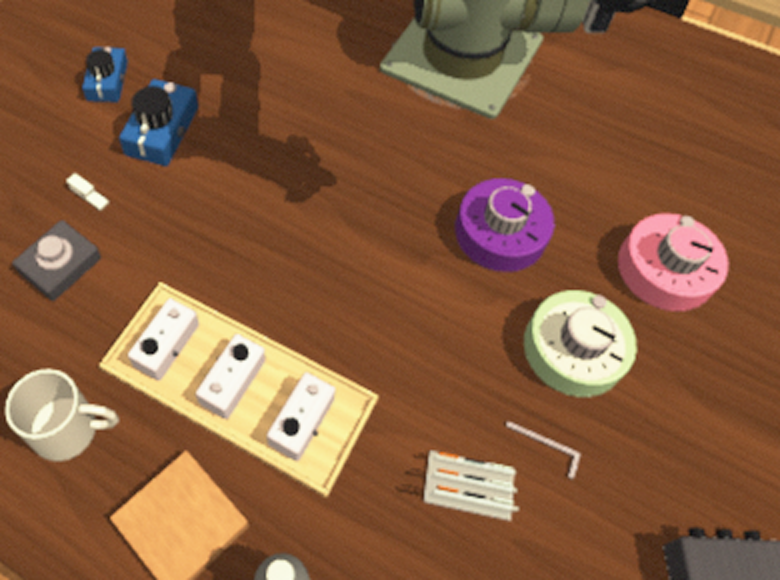

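All three minis stand upright in the tray at crop (163,338), (231,375) and (302,414). Both pointers are set, and the pick stand, hex key and clip haven't moved.

```bash
python3 -c "
from plant import *
print(sign_off())"
```

```text
the job is handed in; nothing more can be done
None
```

The job is done and handed in: all three minis are upright in the tray, the compressor and fuzz pointers are each within about 1° of their marks, and the stomp switch was then held fully down for 0.9 s; early on I gripped the small blue look-alike pedal by mistake, but the pictures show neither it nor its pointer moved.

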